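# Clock up an inspection and hold the fixture guard open

## Task

Clock up the next inspection: swing the tally counter's red-knobbed lever all the way to its stop and let it spring back home. Then lift the yellow-framed guard of the inspection fixture by its black bar and hold it open at 60 degrees (the green mark on the angle gauge), so that the little camera can look in at the black unit; the guard falls shut if let go, so finish still gripping the bar and holding the guard there. Leave the unit in its nest and do not disturb the camera, the tape roll or the bottle.

Things in the scene. Friction and masses are not known exactly. Their poses are not given: they have to be found in the camera images.
- fixture: Inspection fixture, fixed (place, yaw vary): base plate 166x170x12 mm; origin centre of its underside, x from bar side to hinge side, y left, z up. Grey side cheeks to 71 mm. Black unit in a nest under the guard. On the left, at y = +89 mm round the hinge line, a quarter-circle wire angle gauge (radius 66, top at 142 mm): black ticks at 15, 30, 45, 75 degrees, bold green mark at 60.
- guard (a joint): Guard's hinge, rad: 0 = shut (level), grows as the bar rises; 1.047 = 60 degrees, limit 1.75. No catch: its weight (0.24 to 0.39 kg) and a weak spring close it; holding it takes 1 to 3 N at the bar. Guard: yellow frame 152 mm wide, 8 mm thick, 150 mm from hinge to free edge, clear panel; a red pointer on its left edge shows the angle on the gauge.
- hinge (a point): Middle of the guard's hinge line: x = +75 mm, z = 76 mm in the fixture's frame; axes as the fixture's; the hinge line runs along the fixture's y.
- guard_bar (a point): Middle of the black round bar on the guard's free edge, to grip: a sleeve 14 mm thick, 84 mm long along fixture y, that turns freely on its rod, so the gripper can keep pointing down; 39 mm clear of the guard's edge, thin arms at both ends, 69 mm free below when shut. At guard angle a it is at x = 75 - 200 cos a, z = 76 + 200 sin a mm in the fixture's frame. Site x points to the hinge.
- counter: Tally counter, fixed to the bench (place and yaw vary): grey housing 56 x 64 mm, top at 117 mm, on a short dark column and a foot plate 84 x 84 x 8 mm; origin at the centre of the plate's underside; its front with the number window looks to its own -x; z up. A sealed carton 128 mm tall stands close by on the robot's side.
- lever (a joint): Advance lever on top of the counter, turning about the vertical through point lever_pivot, rad: 0 = home, 1.0 = at its stop, growing anticlockwise seen from above. It is sprung and returns home by itself when released; it takes about 1 N at the knob to start it and 3.5 N to hold it at the stop.
- lever_pivot (a point): Pivot of the lever, at x = +12 mm, y = 0, z = 121 mm in the counter's frame; axes as the counter's.
- lever_knob (a point): Top centre of the upright red knob on the lever: 14 mm thick, top 159 mm above the bench, 62 mm from the pivot; the flat arm under it ends at 128 mm height, so push with fingertips at 131 to 155 mm. In the counter's frame the lever points from the pivot towards the angle 2.642 + q rad (q = lever value): front left at home, front right at the stop. Its axes turn with the lever.
- unit: Black control unit 103 x 108 x 24 mm lying loose in the nest of the fixture under the guard; origin at the centre of its underside, 12 mm above the bench.
- camera: Small white dome camera, 57 x 57 x 63 mm, standing loose on the bench; origin at the centre of its underside.
- tape: Roll of black tape lying flat, 62 mm across, 19 mm high, loose; origin at the centre of its underside.
- flux: Pale dropper bottle with a red nozzle, 38 mm across, 113 mm tall, loose; origin at the centre of its underside.
- post_0: Grey steel post 50 mm square and 1.2 m tall between the robot and the bench's left side, part of the bench (its foot plate, 150 x 62 mm, has the origin at the centre of its underside; the post itself stands 30 mm along the plate's +x). Keep the arm clear of it.

How it is judged:
By the outcome, as a careful person would: the job done as asked, in the order asked, and still so for the second after the job is handed in, while the arm keeps its last pose, push and grip.
It also fails if it takes over 56 s, if anything falls off the work surface, if the arm or the gripper's body presses on something with over 40 N, if the wrist force passes 120 N, or if a joint passes its speed limit or range.

## Robot

A 7-joint arm with a two-finger parallel gripper is mounted at the origin on the work surface; the furniture and walls round the work are solid. World frame = base frame: x ahead of the robot, y to its left, z up, the work surface at z = 0. Lengths are in m, angles in rad, forces in N, time in s.
With the tool pointing down it reaches from about 0.35 to 0.9 m from the base axis. Payload 19.9 kg.
Tool frame: the origin (TCP) lies between the finger pads, 19 mm behind the fingertips; this is the grasp point; z points along the fingers, y is the line along which they close (so a half turn about z gives the same grasp; the last joint's range is limited). The gripper opens to 85 mm and grips with 20 to 120 N. Pads are 22 mm wide; open, the fingers measure 114 mm over their backs; the gripper's body (76 mm by 85 mm) begins 54 mm behind the grasp point. The pads swing forward as they close: fully open they stand 13 mm farther back than shut.
Start: joints at [1.3, 0.417, -0.01, 1.614, 0.005, 1.111, -0.053], TCP at [0.142, -0.609, 0.25] pointing down, gripper open.
Joint ranges: [-2.81, 2.81], [-0.39, 2.02], [-1.27, 1.25], [0.06, 2.57], [-1.19, 4.33], [0.19, 2], [-2.82, 2.82]. Speed limits (rad/s): [1.89, 1.89, 2.39, 2.39, 3.01, 3.01, 3.01].

## Interface

Orientations are given as a unit quaternion [w, x, y, z].
In Python, from cell import arm gives the robot as it stands.
- The arm moves only by the tool send_rows, never from a script. Its argument "plan" is a list that holds one entry, the list of rows, each a list of 7 numbers: the shift along the tool's x, y, z each as a share of 0.15 m, from -1 to 1, then the turn, a rotation vector about the tool's x, y, z each as a share of pi/2 rad, from -1 to 1, then the opening, from 0 (shut) to 1 (fully open). In form: [[[dx, dy, dz, ax, ay, az, fingers], ...]]. A call has 1 to 12 rows; each row is the pose to reach, as a shift and turn from the pose commanded when the call began, along the tool's axes at that moment; what a row does not reach only later rows make up. A row lasts 1/10 s, in which the tool goes at most 50 mm and 8.59 degrees, less where a joint would pass 70% of its speed; a pose out of reach is approached as far as the arm can. A call with a number of a shift or a turn outside -1 to 1 is refused whole. A call with a gripper value outside its range is refused whole. The fingers move at their own pace and stop on an object; "squeeze" is the grip in N (left out, the last holds). Time passes only in rows, so rows that repeat a pose let the fingers close. It gives the time, the measured TCP pose, the force, the opening and the grip force at its end, in the units of the state.
- arm.state(): the state, without advancing time (a new reading comes with each control period).
- arm.get_image(name): name is "side" or "top" or "wrist"; returns (picture, depth): 480x640x3 uint8, red, green, blue; 480x640 float32, m along the optical axis (not along the pixel's ray), 0 where there is no reading.
- arm.camera_info(name): a dict with "fov_y" (degrees; the focal length in pixels is half the picture's height over the tangent of half this angle, whatever the lens; pixels are square), "cx", "cy" (the principal point, pixels), "D" ([k1, k2, p1, p2, k3] as OpenCV has them; the pictures are not rectified), "R" (3x3) and "t" (3): a world point X has camera coordinates R X + t. Camera axes: x right, y down, z forward; pixel columns grow to the right and rows downward; lengths in m; the calibration is good to about 2 mm. A picture is of the moment at which its call begins: read the wrist's pose just before it. camera_info takes no time and is no camera call; for the wrist camera it gives the pose at the moment of the call.
- arm.job_done(): hands the job in; it is judged then, once.
The state is a dict: "t": time; "joint_pos": joint angles; "dq": joint speeds; "tau": joint torques, N m; "ee_pos": TCP position; "orientation": TCP orientation; "contact_force": force on the tool from outside, world axes, zero at the start; "torque": the same for the moment, N m; "width": finger opening in m; "grip_force": force on a finger pad.
Only numpy, scipy, OpenCV 4.12 (cv2) and the standard library are available. Lean on these libraries where they do the work, as an engineer would, in place of code of your own. Each camera call takes 0.05 s, during which the arm holds its last target. There are 200 camera calls.

## Working session

There is one attempt and no reset: what is moved stays moved. The work goes in short steps, Python scripts to look and compute and a tool call to move; the robot and the scene stay as the last step left them, time stands still between calls to the robot, and variables do not carry over. Pictures are saved under pics/ and viewed, at most 10 in all, crops included, and the job is handed in when it is done.

Besides the shell and the picture viewer there is one more tool, called after "Request:" as a command line: name --argument value ..., lists and objects as JSON in quotes. send_rows: Moves the arm, as the interface text tells. Shift numbers are shares of 0.15 m and turn numbers shares of pi/2 rad, none past 1 either way. Its arguments: {"type":"object","properties":{"plan":{"type":"array","items":{"type":"array","items":{"type":"array","items":{"type":"number"}}}},"squeeze":{"type":"number"}},"required":["plan"]}

```bash
mkdir -p pics; ls; python3 - <<'E'
from cell import arm
import cv2, numpy as np
for n in ("side","top"):
    im,d=arm.get_image(n); cv2.imwrite(f"pics/{n}0.png",im[:,:,::-1]); np.savez(f"pics/{n}0.npz",im=im,d=d)
    i=arm.camera_info(n); print(n,i)
s=arm.state(); print({k:np.round(v,3) for k,v in s.items()})
E
```

```text
pics
side {'fov_y': 46.266910711274654, 'cx': 320.56818557866745, 'cy': 244.45383442726887, 'D': array([-0.17069934,  0.        ,  0.        ,  0.        ,  0.        ]), 'R': array([[-0.17643969,  0.98430721,  0.00289024],
       [ 0.52401448,  0.0964158 , -0.84623449],
       [-0.83323338, -0.14779482, -0.53280281]]), 't': array([ 0.20883913, -0.1537981 ,  1.67036491])}
top {'fov_y': 57.70201893342077, 'cx': 318.37411179075883, 'cy': 241.04110357245057, 'D': array([-0.07152817,  0.        ,  0.        ,  0.        ,  0.        ]), 'R': array([[-0.11682365, -0.99313444, -0.00601881],
       [-0.96082193,  0.11455226, -0.2523866 ],
       [ 0.25134329, -0.02370172, -0.96760776]]), 't': array([-0.054407  ,  0.57602713,  0.98580537])}
{'t': np.float64(0.1), 'joint_pos': array([ 1.3  ,  0.418, -0.01 ,  1.614,  0.005,  1.111, -0.053]), 'dq': array([ 0.   , -0.001,  0.   , -0.   ,  0.   ,  0.   , -0.001]), 'tau': array([ 1.0000e-03, -8.6582e+01,  6.8000e-01, -4.3563e+01,  1.9000e-02,
        5.0000e-03, -0.0000e+00]), 'ee_pos': array([ 0.142, -0.608,  0.249]), 'orientation': array([-0.001,  0.993,  0.114, -0.   ]), 'contact_force': array([ 0.367,  0.016, -0.37 ]), 'torque': array([ 0.014, -0.023,  0.034]), 'grip_force': np.float64(0.0), 'width': np.float64(0.085)}
```

View pics/side0.png

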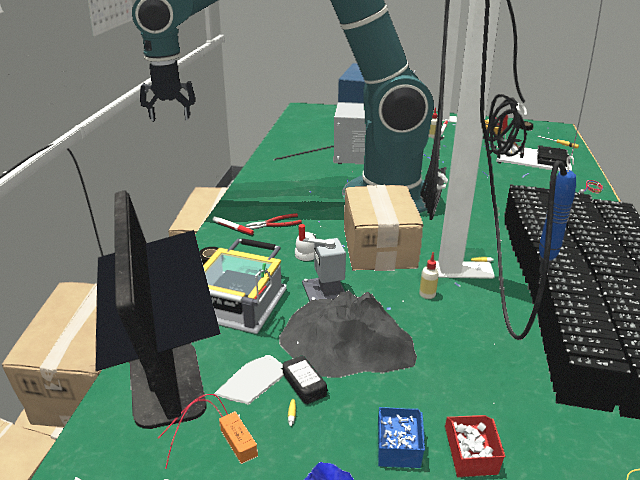

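View pics/top0.png

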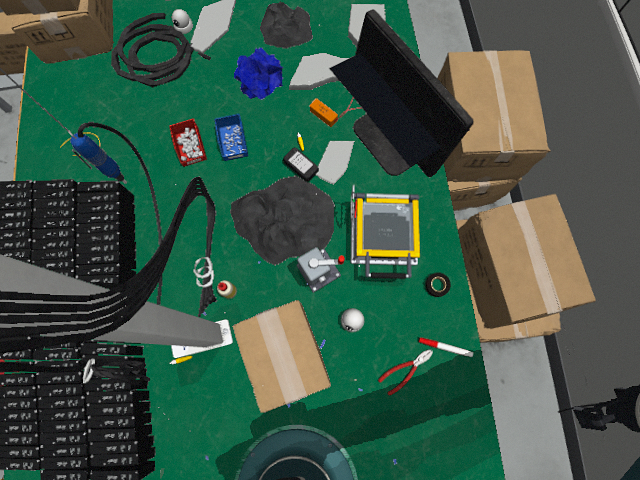

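The side view shows the fixture at about (245,280), the counter at (325,265) with its red knob at (301,232), the carton at (383,228), the post at (465,150) and the monitor in front of the fixture. In the top view, the guard frame is at about (388,228), the black bar at (388,272), the knob at (341,259) and the camera at (351,320). The tape is at (437,284) and the bottle at (226,289).

```bash
cat > h.py <<'E'
import numpy as np, cv2
from cell import arm
def K(i,h=480):
    f=h/2/np.tan(np.radians(i["fov_y"]/2)); return np.array([[f,0,i["cx"]],[0,f,i["cy"]],[0,0,1]])
def rays(i,uv):
    p=cv2.undistortPoints(np.array(uv,float).reshape(-1,1,2),K(i),np.array(i["D"])).reshape(-1,2)
    return np.c_[p,np.ones(len(p))]
def plane(i,uv,z):
    R,t=i["R"],i["t"]; c=-R.T@t; d=rays(i,uv)@R
    return c+d*((z-c[2])/d[:,2])[:,None]
def cloud(i,d,mask):
    v,u=np.nonzero(mask&(d>0)); uv=np.c_[u,v]
    return (rays(i,uv)*d[v,u][:,None]-i["t"])@i["R"],uv
def hsv(im): return cv2.cvtColor(im,cv2.COLOR_RGB2HSV)
E
python3 - <<'E'
from h import *
np.set_printoptions(precision=4,suppress=True)
T=np.load("pics/top0.npz");im,d=T["im"],T["d"];i=arm.camera_info("top")
H=hsv(im);roi=np.zeros(d.shape,bool);roi[170:290,290:430]=1
ye=roi&(H[...,0]>20)&(H[...,0]<33)&(H[...,1]>150)&(H[...,2]>110)
P,uv=cloud(i,d,ye);print("yellow z pct",np.percentile(P[:,2],[5,25,50,75,95]))
k=np.abs(P[:,2]-.08)<.012
Q=plane(i,uv[k],.080)
r=cv2.minAreaRect(Q[:,:2].astype(np.float32));print("frame",r,cv2.boxPoints(r))
red=roi&((H[...,0]<6)|(H[...,0]>174))&(H[...,1]>150)&(H[...,2]>90)
n,l,st,ce=cv2.connectedComponentsWithStats(red.astype(np.uint8))
for j in range(1,n):
    if st[j,4]>3:
        Pj,_=cloud(i,d,l==j);print("red",st[j],ce[j],np.median(Pj,0),Pj.max(0)); print(plane(i,[ce[j]],.155))
A,uv=cloud(i,d,roi)
# bar: dark pixels z~.076+
dk=roi&(H[...,2]<60)
B,ub=cloud(i,d,dk); k=(B[:,2]>.06)&(B[:,2]<.1)&(ub[:,1]>255)
B=B[k];ub=ub[k];print("bar n",k.sum(),ub.min(0),ub.max(0)); 
r=cv2.minAreaRect(plane(i,ub,.081)[:,:2].astype(np.float32));print("bar",r,B[:,2].mean(),cv2.boxPoints(r))
# housing top
k=(A[:,2]>.108)&(A[:,2]<.122)&(uv[:,0]<345)&(H[uv[:,1],uv[:,0],1]<60)
r=cv2.minAreaRect(plane(i,uv[k],.117)[:,:2].astype(np.float32));print("housing",k.sum(),r,cv2.boxPoints(r))
# high things, arm/lever
k=(A[:,2]>.122)&(uv[:,0]<352);print("lever pts",k.sum(),A[k].min(0),A[k].max(0))
cv2.imwrite("pics/crop.png",cv2.resize(im[150:350,220:460,::-1],None,fx=3.3,fy=3,interpolation=cv2.INTER_CUBIC)[:600,:800])
# carton, monitor
F,uf=cloud(i,d,np.ones(d.shape,bool))
br=(H[uf[:,1],uf[:,0],0]>8)&(H[uf[:,1],uf[:,0],0]<22)&(uf[:,0]>225)&(uf[:,0]<335)&(uf[:,1]>295)&(uf[:,1]<415)&(abs(F[:,2]-.128)<.012)
r=cv2.minAreaRect(F[br][:,:2].astype(np.float32));print("carton",cv2.boxPoints(r),F[br,2].mean())
m=(uf[:,0]>330)&(uf[:,0]<475)&(uf[:,1]<180)&(F[:,2]>.15);print("monitor",np.percentile(F[m],[0.5,99.5],axis=0))
for nme,(u,v) in dict(cam=(351,320),tape=(437,284),flux=(226,289),post=(225,330)).items():
    s=(abs(uf[:,0]-u)<14)&(abs(uf[:,1]-v)<14)&(F[:,2]>.012);print(nme,np.median(F[s],0),F[s].max(0))
E
```

```text
yellow z pct [0.0749 0.0783 0.0797 0.0811 0.083 ]
frame ((0.5800781846046448, -0.2935275733470917), (0.14932522177696228, 0.14824025332927704), 81.95858764648438) [[ 0.4962 -0.3571]
 [ 0.643  -0.3778]
 [ 0.6639 -0.23  ]
 [ 0.5171 -0.2092]]
red [354 201   3  17  23] [355.2174 208.6087] [ 0.6385 -0.2238  0.0753] [ 0.6639 -0.2184  0.0796]
[[ 0.6106 -0.2123  0.155 ]]
red [338 256   6   8  32] [341.     259.0312] [ 0.4971 -0.1647  0.1586] [ 0.5042 -0.1581  0.1612]
[[ 0.4977 -0.1647  0.155 ]]
bar n 208 [298 256] [405 284]
bar ((0.4871579706668854, -0.1916201263666153), (0.2515019476413727, 0.059265006333589554), 87.46047973632812) 0.08155308989283122 [[ 0.452  -0.3159]
 [ 0.5112 -0.3186]
 [ 0.5223 -0.0673]
 [ 0.4631 -0.0647]]
housing 535 ((0.5007739663124084, -0.10327708721160889), (0.06403041630983353, 0.05565677955746651), 24.836894989013672) [[ 0.46   -0.0915]
 [ 0.4834 -0.142 ]
 [ 0.5415 -0.1151]
 [ 0.5181 -0.0646]]
lever pts 228 [ 0.49   -0.1713  0.1228] [ 0.5108 -0.093   0.1612]
carton [[ 0.1901  0.0451]
 [ 0.2288 -0.111 ]
 [ 0.4256 -0.0622]
 [ 0.3869  0.0939]] 0.12699068830866342
monitor [[ 0.6837 -0.4471  0.1623]
 [ 0.9982 -0.2091  0.326 ]]
cam [ 0.3704 -0.18    0.0531] [ 0.4014 -0.1548  0.0686]
tape [ 0.4344 -0.4075  0.0189] [ 0.4651 -0.3786  0.0241]
flux [0.4756 0.1101 0.0669] [0.4989 0.134  0.2638]
post [0.3723 0.1396 0.0846] [0.4024 0.1485 0.1293]
```

View pics/crop.png

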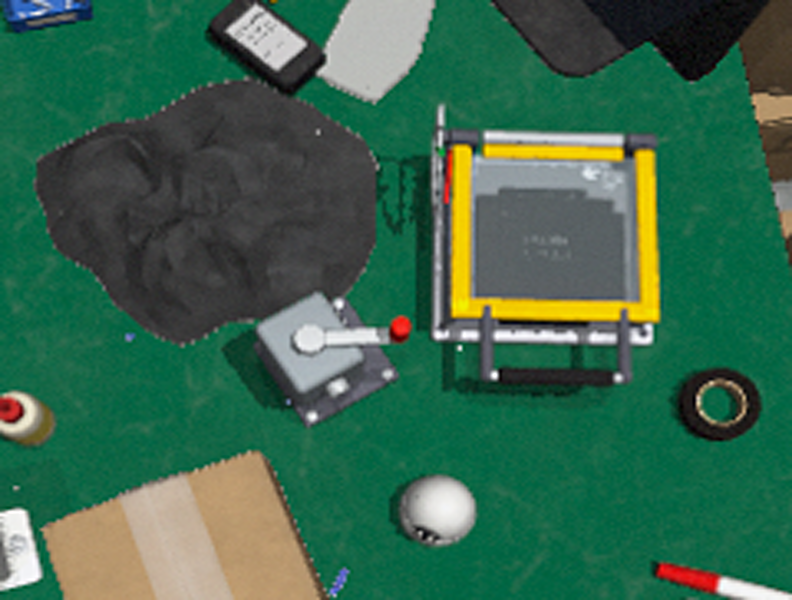

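The crop shows the lever pointing right, with its pivot cap at about (310,338) and the knob at (400,328). The bar is centred at about (556,377), and the gauge runs along x≈440 from y 105 to 340. My measured sizes match the ones given: frame 149x148 mm, housing 64x56 mm, knob top 0.159 m. I'm starting the move to the lever and shutting the fingers on the way.

Request:
send_rows --plan '[[[0.3, -0.25, 0, 0, 0, 0, 0], [0.6, -0.5, 0, 0, 0, 0, 0], [0.85, -0.7, 0, 0, 0, -0.06, 0], [1, -0.83, -0.07, 0, 0, -0.13, 0], [1, -0.83, -0.07, 0, 0, -0.13, 0], [1, -0.83, -0.07, 0, 0, -0.13, 0]]]'

```text
t: 0.7
ee_pos: [0.26, -0.453, 0.2607]
orientation: [0.0, 0.977, 0.215, -0.0]
contact_force: [-1.0, -0.7, 0.1]
width: 0.0004
grip_force: 0.0
```

```bash
cat >> h.py <<'E'
from scipy.spatial.transform import Rotation as Ro
PIV=np.array([.5015,-.103]); FIX=np.array([.580,-.2935]); FY=-8.0
def pose():
    s=arm.state(); q=s["orientation"]; R=Ro.from_quat(np.r_[q[1:],q[0]]); return s,R
def need(p,yaw):
    "row numbers from the present pose to TCP p, pointing down with tool x at heading yaw (deg)"
    s,R=pose(); a=R.as_matrix()[:,0]; d=R.inv().apply(np.array(p)-s["ee_pos"])/.15
    T=Ro.from_euler("z",yaw,degrees=True)*Ro.from_rotvec([np.pi,0,0]); r=(R.inv()*T).as_rotvec()/(np.pi/2)
    return np.round(np.r_[d,r],3)
def push(th,gap=.018,n=25):
    th,n=np.radians(th),np.radians(n); return PIV+.062*np.array([np.cos(th),np.sin(th)])-gap*np.array([np.cos(n),np.sin(n)])
E
python3 - <<'E'
from h import *
np.set_printoptions(precision=4,suppress=True)
s,R=pose();print(s["t"],s["ee_pos"],s["width"],s["contact_force"])
p=push(266.5,.032);print(p,need([*p,.26],25))
T=np.load("pics/top0.npz");im,d=T["im"],T["d"];i=arm.camera_info("top");H=hsv(im)
print("cap",plane(i,[[313.9,262.7]],.128))
roi=np.zeros(d.shape,bool);roi[268:284,366:412]=1
B,ub=cloud(i,d,roi&(H[...,2]<70)); k=B[:,2]>.065
r=cv2.minAreaRect(plane(i,ub[k],.080)[:,:2].astype(np.float32));print("bar",k.sum(),r,np.median(B[k],0),B[k].min(0),B[k].max(0))
c=np.radians(FY);print("bar pred",FIX-.125*np.array([np.cos(c),np.sin(c)]))
E
```

```text
0.7 [ 0.26   -0.453   0.2607] 0.0003540821388467632 [-0.9943 -0.6582  0.087 ]
[ 0.4687 -0.1784] [ 2.032 -1.075  0.004  0.     0.    -0.001]
cap [[ 0.5022 -0.1044  0.128 ]]
bar 184 ((0.4616202712059021, -0.2794860601425171), (0.0881369560956955, 0.023284010589122772), 89.71420288085938) [ 0.4618 -0.277   0.082 ] [ 0.4503 -0.3245  0.0748] [ 0.4738 -0.2354  0.0872]
bar pred [ 0.4562 -0.2761]
```

Request:
send_rows --plan '[[[0.25, -0.13, 0, 0, 0, 0, 0], [0.5, -0.27, 0, 0, 0, 0, 0], [0.8, -0.43, 0, 0, 0, 0, 0], [1, -0.54, 0, 0, 0, 0, 0], [1, -0.54, 0, 0, 0, 0, 0]]]'

```text
t: 1.2
ee_pos: [0.3639, -0.3143, 0.2603]
orientation: [-0.0, 0.976, 0.216, 0.0]
contact_force: [0.2, -0.6, 0.2]
width: -0.0
grip_force: 0.0
```

Request:
send_rows --plan '[[[0.25, -0.13, 0, 0, 0, 0, 0], [0.5, -0.27, 0, 0, 0, 0, 0], [0.8, -0.43, 0, 0, 0, 0, 0], [1, -0.54, 0, 0, 0, 0, 0], [1, -0.54, 0, 0, 0, 0, 0], [1, -0.54, 0, 0, 0, 0, 0]]]'

```text
t: 1.8
ee_pos: [0.4638, -0.1815, 0.26]
orientation: [-0.0, 0.977, 0.214, -0.0]
contact_force: [-0.4, -0.5, 0.0]
width: -0.0
grip_force: 0.0
```

```bash
python3 - <<'E'
from h import *
np.set_printoptions(precision=4,suppress=True)
p=push(266.5,.032);print(need([*p,.162],25)); s,R=pose();print(s["ee_pos"],s["contact_force"])
im,d=arm.get_image("wrist");cv2.imwrite("pics/w1.png",im[:,:,::-1])
i=arm.camera_info("wrist");H=hsv(im)
red=((H[...,0]<6)|(H[...,0]>174))&(H[...,1]>150)&(H[...,2]>90)
n,l,st,ce=cv2.connectedComponentsWithStats(red.astype(np.uint8))
for j in range(1,n):
    if st[j,4]>30:
        P,_=cloud(i,d,l==j);print(st[j],ce[j],np.median(P,0) if len(P) else '')
E
```

```text
[ 0.039 -0.004  0.653 -0.     0.    -0.003]
[ 0.4638 -0.1815  0.26  ] [-0.3621 -0.4958  0.0115]
[449  21  38  45 162] [463.7593  47.8951] [ 0.6284 -0.222   0.0782]
[ 0 42  4 17 57] [ 1.2982 50.3509] [0.4836 0.1073 0.0777]
[313 173  21  26 410] [323.4268 186.022 ] [ 0.4998 -0.1651  0.1593]
[318 395  14   9  91] [324.4615 399.    ] [ 0.2501 -0.2792  0.0101]
[317 416  16   8  81] [325.2716 419.8642] [ 0.2213 -0.2944  0.0091]
```

View pics/w1.png

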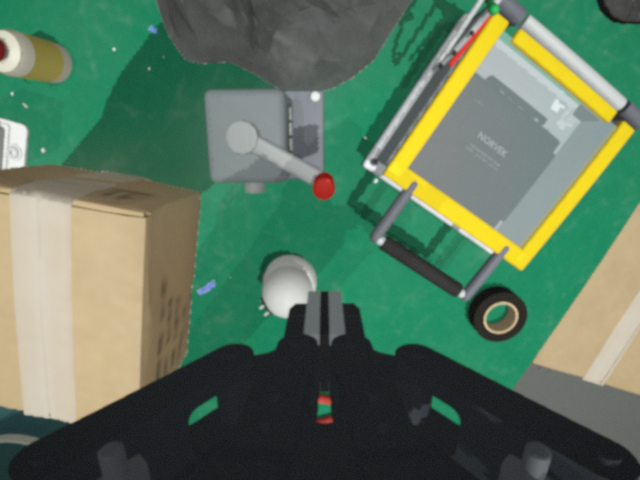

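The wrist view shows the shut fingers at about (325,315). The knob is at (323,186), straight ahead along tool x, and its measured position of (0.500,-0.165,0.159) agrees with the top view. Next I go down beside it.

Request:
send_rows --plan '[[[0.02, 0, 0.2, 0, 0, 0, 0], [0.02, 0, 0.4, 0, 0, 0, 0], [0.02, 0, 0.6, 0, 0, 0, 0], [0.02, 0, 0.67, 0, 0, 0, 0], [0.02, 0, 0.67, 0, 0, 0, 0]]]'

```text
t: 2.35
ee_pos: [0.4657, -0.1802, 0.1591]
orientation: [-0.001, 0.977, 0.214, -0.001]
contact_force: [-0.1, 0.1, -0.2]
width: -0.0001
grip_force: 0.0
```

```bash
python3 - <<'E'
from h import *
np.set_printoptions(precision=4,suppress=True)
s,R=pose();print(s["ee_pos"],s["contact_force"])
for th in (266.5,276,286,296,306,316,324,328): print(th,need([*push(th),.16],25)[:3])
E
```

```text
[ 0.4657 -0.1802  0.1591] [-0.0596  0.1277 -0.2244]
266.5 [ 0.117 -0.003 -0.006]
276 [ 0.18   0.024 -0.006]
286 [ 0.25   0.041 -0.007]
296 [ 0.321  0.046 -0.007]
306 [ 0.393  0.038 -0.007]
316 [ 0.462  0.018 -0.007]
324 [ 0.514 -0.007 -0.007]
328 [ 0.539 -0.022 -0.007]
```

Request:
send_rows --plan '[[[0.06, 0, 0, 0, 0, 0, 0], [0.11, 0, 0, 0, 0, 0, 0], [0.15, 0.01, 0, 0, 0, 0, 0], [0.18, 0.024, 0, 0, 0, 0, 0], [0.22, 0.034, 0, 0, 0, 0, 0], [0.25, 0.041, 0, 0, 0, 0, 0], [0.29, 0.045, 0, 0, 0, 0, 0], [0.32, 0.046, 0, 0, 0, 0, 0], [0.36, 0.043, 0, 0, 0, 0, 0], [0.39, 0.038, 0, 0, 0, 0, 0], [0.42, 0.03, 0, 0, 0, 0, 0], [0.46, 0.018, 0, 0, 0, 0, 0]]]'

```text
t: 3.55
ee_pos: [0.5306, -0.1526, 0.16]
orientation: [-0.0, 0.977, 0.215, -0.0]
contact_force: [-2.3, -2.5, 0.8]
width: 0.0001
grip_force: 1.4
```

```bash
python3 - <<'E'
from h import *
np.set_printoptions(precision=4,suppress=True)
s,R=pose();print(s["ee_pos"],s["contact_force"],R.inv().apply(s["contact_force"]))
im,d=arm.get_image("wrist");cv2.imwrite("pics/w2.png",im[100:340,220:460,::-1])
for th in (316,324,328,332): print(th,need([*push(th),.16],25)[:3])
E
```

```text
[ 0.5306 -0.1526  0.16  ] [-2.2563 -2.4805  0.7825] [-3.0888  1.3056 -0.7819]
316 [-0.015  0.008  0.   ]
324 [ 0.037 -0.016  0.   ]
328 [ 0.062 -0.031  0.   ]
332 [ 0.085 -0.048  0.   ]
```

View pics/w2.png

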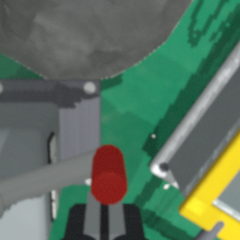

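The knob is at about (108,170) in the crop, square on the fingertips, with the lever turned with it. I'll continue to the stop in small steps, watching the force.

Request:
send_rows --plan '[[[0.01, -0.005, 0, 0, 0, 0, 0], [0.02, -0.01, 0, 0, 0, 0, 0], [0.03, -0.015, 0, 0, 0, 0, 0], [0.04, -0.018, 0, 0, 0, 0, 0], [0.04, -0.018, 0, 0, 0, 0, 0]]]'

```text
t: 4.1
ee_pos: [0.5348, -0.1476, 0.16]
orientation: [-0.0, 0.977, 0.215, -0.0]
contact_force: [-2.1, -2.9, -0.2]
width: -0.0
grip_force: 1.4
```

Request:
send_rows --plan '[[[0.01, -0.007, 0, 0, 0, 0, 0], [0.02, -0.013, 0, 0, 0, 0, 0], [0.02, -0.013, 0, 0, 0, 0, 0]]]'

```text
t: 4.4
ee_pos: [0.5366, -0.1448, 0.16]
orientation: [0.0, 0.977, 0.215, -0.0]
contact_force: [-2.3, -3.6, 1.2]
width: -0.0001
grip_force: 2.0
```

Request:
send_rows --plan '[[[0.01, -0.007, 0, 0, 0, 0, 0], [0.02, -0.013, 0, 0, 0, 0, 0], [0.02, -0.013, 0, 0, 0, 0, 0]]]'

```text
t: 4.7
ee_pos: [0.5375, -0.1439, 0.1598]
orientation: [0.001, 0.977, 0.214, -0.001]
contact_force: [-10.4, -14.7, 6.1]
width: 0.0002
grip_force: 7.5
```

```bash
python3 - <<'E'
from h import *
np.set_printoptions(precision=4,suppress=True)
s,R=pose();print(s["ee_pos"],R.inv().apply(s["contact_force"]))
for n in("wrist","top"):
    im,d=arm.get_image(n);i=arm.camera_info(n);H=hsv(im)
    red=((H[...,0]<6)|(H[...,0]>174))&(H[...,1]>150)&(H[...,2]>70)
    P,uv=cloud(i,d,red);k=(P[:,2]>.154)&(P[:,2]<.165)&(abs(P[:,0]-.55)<.04)&(abs(P[:,1]+.14)<.04)
    if k.sum():
        c=P[k].mean(0);v=c[:2]-PIV;print(n,k.sum(),c,np.hypot(*v),np.degrees(np.arctan2(v[1],v[0]))+360-266.5)
E
```

```text
[ 0.5375 -0.1439  0.1598] [-15.5747   9.0523  -6.0272]
wrist 1083 [ 0.5548 -0.1384  0.1589] 0.06403581849592088 59.89321163290754
```

The force jumped from 4 N to 18 N and the knob is at about 57–60 degrees, so the lever is on its stop. I'll back off along the arc so it springs home.

Request:
send_rows --plan '[[[-0.05, 0.03, 0, 0, 0, 0, 0], [-0.12, 0.055, 0, 0, 0, 0, 0], [-0.2, 0.07, 0, 0, 0, 0, 0], [-0.29, 0.075, 0, 0, 0, 0, 0], [-0.38, 0.06, 0, 0, 0, 0, 0], [-0.46, 0.03, 0, 0, 0, 0, 0], [-0.56, 0.02, 0, 0, 0, 0, 0], [-0.64, 0.02, 0, 0, 0, 0, 0], [-0.64, 0.02, 0, 0, 0, 0, 0], [-0.64, 0.02, -0.3, 0, 0, 0, 0], [-0.64, 0.02, -0.6, 0, 0, 0, 0], [-0.64, 0.02, -0.6, 0, 0, 0, 0]]]'

```text
t: 6.0
ee_pos: [0.4551, -0.1852, 0.2553]
orientation: [0.002, 0.977, 0.215, 0.003]
contact_force: [-0.3, 0.2, -1.1]
width: 0.0
grip_force: 0.0
```

```bash
python3 - <<'E'
from h import *
np.set_printoptions(precision=4,suppress=True)
im,d=arm.get_image("wrist");i=arm.camera_info("wrist");H=hsv(im)
red=((H[...,0]<6)|(H[...,0]>174))&(H[...,1]>150)&(H[...,2]>70)
P,uv=cloud(i,d,red);k=(P[:,2]>.15)&(P[:,2]<.165);print("knob",P[k].mean(0))
ye=(H[...,0]>20)&(H[...,0]<33)&(H[...,1]>150)&(H[...,2]>110)
P,uv=cloud(i,d,ye);k=(abs(P[:,2]-.08)<.012)&(P[:,0]>.47)&(P[:,1]<-.18);r=cv2.minAreaRect(plane(i,uv[k],.08)[:,:2].astype(np.float32));print("frame",r)
B,ub=cloud(i,d,H[...,2]<60);k=(abs(B[:,2]-.08)<.008)&(abs(B[:,0]-.458)<.03)&(abs(B[:,1]+.277)<.045)
r=cv2.minAreaRect(plane(i,ub[k],.080)[:,:2].astype(np.float32));print("bar",k.sum(),r,B[k].max(0))
s,R=pose();print(s["ee_pos"])
E
```

```text
knob [ 0.4981 -0.1643  0.1564]
frame ((0.5775771737098694, -0.2910332977771759), (0.15035055577754974, 0.1449260711669922), 81.4277572631836)
bar 932 ((0.4621013402938843, -0.2730375826358795), (0.08187243342399597, 0.012754792347550392), 81.5451889038086) [ 0.4729 -0.2336  0.082 ]
[ 0.4541 -0.1851  0.2526]
```

The lever is home again, with the knob at (0.498,-0.164). The bar measures 82x13 mm, centred at (0.462,-0.273) with fixture yaw about -8.3 degrees. I'll move above it with a partial opening, because the fully open fingers would hit the frame edge.

```bash
python3 - <<'E'
from h import *
print(need([.462,-.274,.20],81.7)); s,R=pose(); print(s["joint_pos"])
E
```

```text
[-0.202  0.559  0.352  0.003 -0.001 -0.632]
[ 0.66685473  0.18945548 -0.38386431  1.93017726  0.08316765  1.03191629
 -0.89089324]
```

Request:
send_rows --plan '[[[-0.05, 0.14, 0, 0, 0, -0.09, 0.45], [-0.1, 0.28, 0, 0, 0, -0.18, 0.45], [-0.15, 0.42, 0, 0, 0, -0.27, 0.45], [-0.2, 0.56, 0.1, 0, 0, -0.36, 0.45], [-0.2, 0.56, 0.2, 0, 0, -0.45, 0.45], [-0.2, 0.56, 0.3, 0, 0, -0.54, 0.45], [-0.2, 0.56, 0.35, 0, 0, -0.63, 0.45], [-0.2, 0.56, 0.35, 0, 0, -0.63, 0.45], [-0.2, 0.56, 0.35, 0, 0, -0.63, 0.45]]]'

```text
t: 6.95
ee_pos: [0.4606, -0.2735, 0.1971]
orientation: [-0.0, 0.759, 0.651, 0.0]
contact_force: [0.4, 0.3, -0.1]
width: 0.0384
grip_force: 0.0
```

```bash
python3 - <<'E'
from h import *
np.set_printoptions(precision=4,suppress=True)
s,R=pose();print(s["ee_pos"],s["width"])
im,d=arm.get_image("wrist");i=arm.camera_info("wrist");H=hsv(im);cv2.imwrite("pics/w3.png",im[:,:,::-1])
B,ub=cloud(i,d,H[...,2]<60);k=(abs(B[:,2]-.08)<.008)&(abs(B[:,0]-.458)<.03)&(abs(B[:,1]+.277)<.045)
if k.sum()>20:
    r=cv2.minAreaRect(plane(i,ub[k],.080)[:,:2].astype(np.float32));print("bar",k.sum(),r,B[k].max(0))
print(need([.462,-.274,.077],81.7))
E
```

```text
[ 0.4606 -0.2735  0.1971] 0.038392251685435266
bar 2226 ((0.4627361595630646, -0.2739275395870209), (0.08700676262378693, 0.01314631663262844), 80.9907455444336) [ 0.4751 -0.2321  0.0856]
[-0.002  0.008  0.804 -0.    -0.    -0.005]
```

View pics/w3.png

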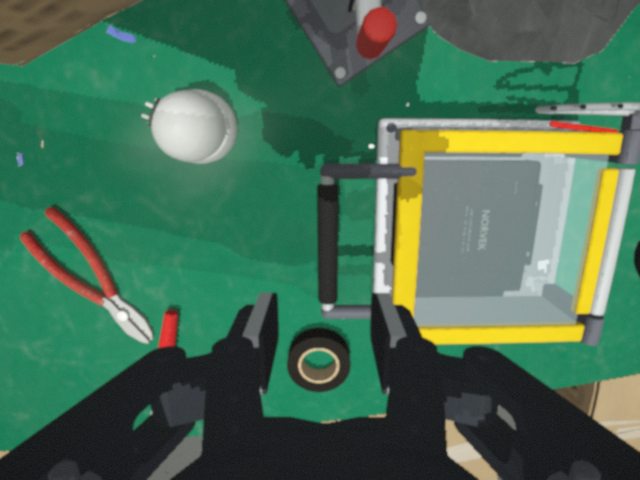

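The wrist view shows the bar at (328,240), running vertically and centred between the open fingers (260 to 390). The tape at (319,360) is well clear below and off to the right. Next I go down and grip.

Request:
send_rows --plan '[[[0, 0.012, 0.2, 0, 0, 0, 0.45], [0, 0.012, 0.4, 0, 0, 0, 0.45], [0, 0.012, 0.55, 0, 0, 0, 0.45], [0, 0.012, 0.68, 0, 0, 0, 0.45], [0, 0.012, 0.76, 0, 0, 0, 0.45], [0, 0.012, 0.8, 0, 0, 0, 0.45], [0, 0.012, 0.8, 0, 0, 0, 0.45]]]'

```text
t: 7.7
ee_pos: [0.4625, -0.2737, 0.0774]
orientation: [-0.0, 0.758, 0.653, -0.0]
contact_force: [-0.2, 0.2, 0.6]
width: 0.0385
grip_force: 0.0
```

Request:
send_rows --plan '[[[0, 0, 0, 0, 0, 0, 0.25], [0, 0, 0, 0, 0, 0, 0.2], [0, 0, 0, 0, 0, 0, 0.1], [0, 0, 0, 0, 0, 0, 0], [0, 0, 0, 0, 0, 0, 0], [0, 0, 0, 0, 0, 0, 0], [0, 0, 0, 0, 0, 0, 0]]]' --squeeze 40

```text
t: 8.4
ee_pos: [0.4628, -0.2741, 0.0783]
orientation: [0.001, 0.758, 0.653, 0.0]
contact_force: [-1.8, 0.5, 7.0]
width: 0.0125
grip_force: 38.9
```

Gripped: opening 12.5 mm and 39 N. I'm lifting along the arc to 36 degrees first.

Request:
send_rows --plan '[[[0, 0.002, -0.07, 0, 0, 0, 0], [0, 0.007, -0.139, 0, 0, 0, 0], [0, 0.016, -0.209, 0, 0, 0, 0], [0, 0.029, -0.277, 0, 0, 0, 0], [0, 0.045, -0.345, 0, 0, 0, 0], [0, 0.065, -0.412, 0, 0, 0, 0], [0, 0.089, -0.478, 0, 0, 0, 0], [0, 0.115, -0.542, 0, 0, 0, 0], [0, 0.145, -0.605, 0, 0, 0, 0], [0, 0.179, -0.667, 0, 0, 0, 0], [0, 0.215, -0.726, 0, 0, 0, 0], [0, 0.255, -0.784, 0, 0, 0, 0]]]'

```text
t: 9.6
ee_pos: [0.5003, -0.2796, 0.1956]
orientation: [-0.0, 0.758, 0.653, -0.0]
contact_force: [-1.1, -3.1, -2.0]
width: 0.0126
grip_force: 39.4
```

```bash
python3 - <<'E'
from h import *
np.set_printoptions(precision=4,suppress=True)
s,R=pose();print(s["ee_pos"],s["contact_force"],R.inv().apply(s["contact_force"]),s["width"])
d=s["ee_pos"]-[.4628,-.2741,.0778];print(R.inv().apply(d)/.15, np.degrees(np.arcsin(d[2]/.2)))
for a in range(39,63,3): print(a,np.round([1.3333*(np.cos(.62832)-np.cos(np.radians(a))),-1.3333*(np.sin(np.radians(a))-np.sin(.62832))],3))
E
```

```text
[ 0.5003 -0.2796  0.1956] [-1.1418 -3.0597 -2.0459] [-3.195  -0.6746  2.0464] 0.012622316318772883
[ 0.001   0.2518 -0.7858] 36.097147874880214
39 [ 0.042 -0.055]
42 [ 0.088 -0.108]
45 [ 0.136 -0.159]
48 [ 0.187 -0.207]
51 [ 0.24  -0.252]
54 [ 0.295 -0.295]
57 [ 0.352 -0.335]
60 [ 0.412 -0.371]
```

The forces are small (under 4 N) and the motion follows the arc. I'm continuing to 60 degrees.

Request:
send_rows --plan '[[[0, 0.042, -0.055, 0, 0, 0, 0], [0, 0.088, -0.108, 0, 0, 0, 0], [0, 0.136, -0.159, 0, 0, 0, 0], [0, 0.187, -0.207, 0, 0, 0, 0], [0, 0.24, -0.252, 0, 0, 0, 0], [0, 0.295, -0.295, 0, 0, 0, 0], [0, 0.352, -0.335, 0, 0, 0, 0], [0, 0.382, -0.354, 0, 0, 0, 0], [0, 0.412, -0.371, 0, 0, 0, 0], [0, 0.412, -0.371, 0, 0, 0, 0], [0, 0.412, -0.371, 0, 0, 0, 0]]]'

```text
t: 10.7
ee_pos: [0.5615, -0.2886, 0.2514]
orientation: [-0.0, 0.758, 0.653, -0.0]
contact_force: [-6.2, -1.5, 8.3]
width: 0.0126
grip_force: 40.5
```

```bash
python3 - <<'E'
from h import *
np.set_printoptions(precision=4,suppress=True)
s,R=pose();print(s["ee_pos"],R.inv().apply(s["contact_force"]),s["width"],s["grip_force"])
d=s["ee_pos"]-[.4628,-.2741,.0778];v=R.inv().apply(d);print(v/.15,np.degrees(np.arctan2(-v[2],.2-v[1])),np.degrees(np.arcsin(d[2]/.2)))
for n in("side","top"):
    im,dd=arm.get_image(n);i=arm.camera_info(n);H=hsv(im);np.savez(f"pics/{n}9.npz",im=im,d=dd)
    r=(185,335,190,330) if n=="side" else (150,300,310,440)
    cv2.imwrite(f"pics/{n}9.png",cv2.resize(im[r[0]:r[1],r[2]:r[3],::-1],None,fx=4,fy=4,interpolation=cv2.INTER_CUBIC))
    # guard plane from yellow points
    ye=(H[...,0]>20)&(H[...,0]<33)&(H[...,1]>150)&(H[...,2]>90)
    P,uv=cloud(i,dd,ye);k=(abs(P[:,0]-.6)<.1)&(abs(P[:,1]+.3)<.1)&(P[:,2]>.06);P=P[k]
    c=P.mean(0);u,sv,vt=np.linalg.svd(P-c);nrm=vt[2]*np.sign(vt[2][2])
    res=(P-c)@vt[2];g=abs(res)<.006;P=P[g];c=P.mean(0);nrm=np.linalg.svd(P-c)[2][2];nrm*=np.sign(nrm[2])
    print(n,k.sum(),g.sum(),nrm,np.degrees(np.arccos(nrm[2])),P.min(0),P.max(0))
E
```

```text
[ 0.5615 -0.2886  0.2514] [-2.3715 -5.9218 -8.2947] 0.012584007378099747 40.51238536834717
[ 0.001   0.6645 -1.1572] 59.97475096031859 60.201866848393976
side 1030 1028 [ 0.8559 -0.1293  0.5007] 59.9547864934172 [ 0.5763 -0.3697  0.0816] [ 0.6721 -0.2193  0.2106]
top 188 188 [ 0.8504 -0.1381  0.5076] 59.49440033061251 [ 0.5841 -0.3097  0.0866] [ 0.6659 -0.2197  0.2128]
```

View pics/side9.png

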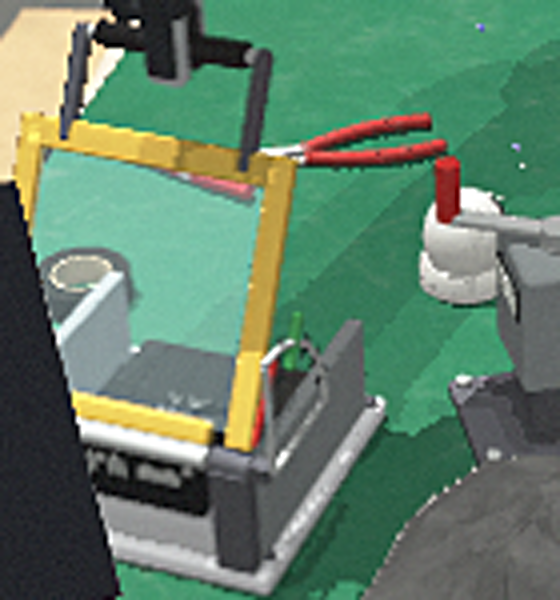

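View pics/top9.png

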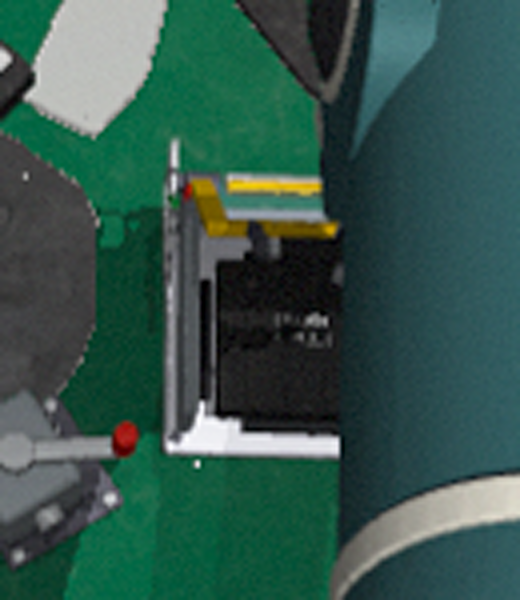

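The side view shows the guard held by the bar at about (160,45), and the pointer at (265,380) close to the green mark at (297,340) from this oblique angle. The top view shows the red pointer at (188,190) beside the green mark (175,200), the knob home at (125,438), and the unit in its nest. Plane fits to the frame give 59.95 and 59.5 degrees, and the arm position gives 60.0. I'll ease off the small radial preload and check that it holds.

Request:
send_rows --plan '[[[0, -0.003, -0.005, 0, 0, 0, 0], [0, -0.003, -0.005, 0, 0, 0, 0], [0, -0.003, -0.005, 0, 0, 0, 0], [0, -0.003, -0.005, 0, 0, 0, 0], [0, -0.003, -0.005, 0, 0, 0, 0], [0, -0.003, -0.005, 0, 0, 0, 0]]]'

```text
t: 11.4
ee_pos: [0.561, -0.2885, 0.2513]
orientation: [-0.0, 0.758, 0.653, -0.0]
contact_force: [1.0, -4.1, -5.7]
width: 0.0125
grip_force: 39.3
```

```bash
python3 - <<'E'
from h import *
s,R=pose();d=s["ee_pos"]-[.4628,-.2741,.0778];v=R.inv().apply(d);a=np.degrees(np.arctan2(-v[2],.2-v[1]))
print(s["ee_pos"],s["contact_force"],s["width"],s["grip_force"],a)
if abs(a-60)<1 and s["grip_force"]>30: print(arm.job_done())
E
```

```text
[ 0.56096119 -0.28853152  0.25128608] [ 1.03520578 -4.13899381 -5.71434892] 0.012533157409764482 39.32153105735779 59.84024900431188
the job is handed in; nothing more can be done
None
```

The lever was swung to its stop and sprang back home, and the guard is still gripped by its bar and held at about 60 degrees (59.8 by arm position); the job was handed in at about 11.4 s, and no verdict came back.

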